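# Tension the drive chain of the seedling-tray conveyor

## Task

The drive chain of the seed-tray conveyor hangs slack. Swing the red lock lever open, wind the tension wheel clockwise by its crank handle until the slack is gone and the handle comes up firm (about 12 N at the handle) without over-tightening it, then swing the lever fully back to lock the setting and let go. Leave the tray and the other things on the bench where they are.

Things in the scene. Friction and masses are not known exactly. Their poses are not given: they have to be found in the camera images.
- conveyor: Roller conveyor fixed on the bench: 480 mm deep, 960 mm long, rollers' top 135 mm up, with a blue chain guard (92 mm wide, 660 mm long, top 135 mm up) along the side facing the robot; the chain is closed in. Origin: on the bench right under the tension wheel's axis. Its y axis runs along the guard: the lock lever is on the -y side of the wheel, the rollers on the +x side.
- tension_wheel (a joint): Turning angle of the tension wheel in rad, starting at 1.5 to 7.0; grows clockwise seen from above, which takes up slack. The turning needed until the chain is taut differs each time (1 to 11 rad) and cannot be seen. The screw holds by itself when let go. With the lock lever clamped the wheel is held against more than 25 N at the handle; do not force it.
- wheel_axis (a point): Centre of the tension wheel, on its vertical axis at the underside of its hub, 185 mm above the bench. Grey three-spoke wheel, black rim of 144 mm outer diameter; rim top 20 mm, hub top 34 mm above this point. Push needed along the handle's circle WHILE it turns: slack 2 to 3 N; once taut it rises 5 N per rad: loose under 9 N, firm at 12 N, too tight from 19 N. Paused, it reads 2 to 4 N less.
- crank_top (a point): Top centre of the yellow crank handle that stands upright on the wheel's rim, 60 mm from the wheel's axis, and goes round with it: a round grip, 25 mm in diameter, 62 mm tall, that spins freely on its own pin (the hand need not twist). This point is 272 mm above the bench; boss and rim begin 62 mm below it.
- lock_lever (a joint): Angle of the lock lever in rad: 0 clamped (lever lying along the guard, pointing away from the wheel), 1.4 fully open (swung clockwise seen from above, towards the robot's side). It starts clamped, between 0 and 0.08, and stays where it is left. Moving its knob takes about 4 N, up to 6 N where the clamp bites (below about 0.9 rad); firm stops at both ends.
- lever_pivot (a point): Point on the vertical axis about which the lock lever swings, at the underside of its hub, 161 mm above the bench; fixed to the conveyor, 170 mm from the wheel's axis along the guard.
- lever_knob (a point): Top centre of the red knob at the lever's free end: an upright round knob, 27 mm in diameter, 45 mm tall, 85 mm from the lever's pivot axis, this point 228 mm above the bench. A dark steel arm runs from its foot to the pivot, its top 34 mm below this point.
- tray_corner (a point): Top of the near right-hand corner (towards the robot and the lever's end) of the black plug tray of seedlings that lies loose on the rollers: 284 by 509 mm, 45 mm high without the plants (about 90 mm with them). Leave it.
- spanner: Steel spanner 190 mm long, lying on the bench. Leave it.
- oil_can: Red oil can with brass spout, 64 mm in diameter, 150 mm tall; origin under its centre. Leave it standing.
- plant_pot: Terracotta pot, 100 mm wide, 85 mm tall. Leave it.
- spray_bottle: White bottle with blue cap, 72 mm in diameter, 190 mm tall. Leave it standing.
- label_box: Green open box of white plant labels, 100 by 140 by 60 mm, labels up to 125 mm. Leave it.
- dibber: Steel dibber with wooden handle, 200 mm long, lying on the bench. Leave it.

How it is judged:
By the outcome, as a careful person would: the job done as asked, in the order asked, and still so for the second after the job is handed in, with the robot touching nothing.
It also fails if it takes over 72 s, if anything falls off the work surface, if the arm or the gripper's body presses on something with over 40 N, if the wrist force passes 120 N, or if a joint passes its speed limit or range.

## Robot

A 6-joint arm with a two-finger parallel gripper is mounted at the origin on the work surface. World frame = base frame: x ahead of the robot, y to its left, z up, the work surface at z = 0. Lengths are in mm, angles in degrees, forces in N, time in s.
With the tool pointing down it reaches from about 300 to 850 mm from the base axis. Payload 4.2 kg.
Tool frame: the origin (TCP) lies midway between the tips of the shut fingers; the grasp point (between the pads) lies 19 mm behind it (env.grip_depth is the distance from the TCP to the grasp point, in mm); z points along the fingers, y is the line along which they close (so a half turn about z gives the same grasp; the last joint's range is limited). The gripper opens to 91 mm and grips with 3 to 60 N. Pads are 32 mm wide; open, the fingers measure 118 mm over their backs; the gripper's body (76 mm by 178 mm) begins 60 mm behind the grasp point.
Start: joints at [-68.755, 18.312, 89.639, -0, 72.044, -1.146], TCP at [219.038, -531.663, 213.976] pointing down, gripper open.
Joint ranges: [-177.97, 177.97], [-48.28, 115.42], [12.27, 149.76], [-77.06, 257.06], [2.81, 150.46], [-146.56, 146.56]. Speed limits (degrees/s): [147.25, 147.25, 180, 180, 180, 180].

## Interface

Orientations are given as [roll, pitch, yaw] about the fixed x, y, z axes, in that order (R = Rz(yaw) Ry(pitch) Rx(roll)).
In Python, from workcell import env, eyes gives the robot as it stands.
- The arm moves only by the tool send_rows, never from a script. Its argument "motion" is a list of rows, each a list of 7 numbers: the shift along the world's x, y, z normalised to -1 to 1, where 1 is 0.5 m, then the turn, a rotation vector about the world's x, y, z normalised to -1 to 1, where 1 is 60 degrees, then the opening, from -1 (shut) to 1 (fully open). A call has 1 to 20 rows; each row is the pose to reach, as a shift and turn from the pose commanded when the call began; what a row does not reach only later rows make up. A row lasts 1/8 s, in which the tool goes at most 62.5 mm and 10.7 degrees, less where a joint would pass 70% of its speed; a pose out of reach is approached as far as the arm can. A call with a number of a shift or a turn outside -1 to 1 is refused whole. A call with a gripper value outside its range is refused whole. The fingers move at their own pace and stop on an object; "squeeze" is the grip in N (left out, the last holds). Time passes only in rows, so rows that repeat a pose let the fingers close. It gives the time, the measured TCP pose, the force, the opening and the grip force at its end, in the units of the state.
- env.state(): the state, without advancing time (a new reading comes with each control period).
- eyes.grab_frame(name): name is "scene" or "top" or "wrist"; returns a dict with "pixels" (480x640x3 uint8, red, green, blue), "depth" (480x640 float32, mm along the optical axis (not along the pixel's ray), 0 where there is no reading), "fx", "fy", "cx", "cy" (pixels), "R" (3x3) and "t" (3): a world point X has camera coordinates R X + t; the wrist camera has in their place "T_tool_cam" (4x4, takes a point from camera to tool coordinates, whose origin is the TCP and whose axes are the flange's). Camera axes: x right, y down, z forward; pixel columns grow to the right and rows downward; lengths in mm; the calibration is good to about 2 mm. A picture is of the moment at which its call begins: read the wrist's pose just before it.
- env.job_done(): hands the job in; it is judged then, once.
The state is a dict: "time_s": time; "qpos": joint angles; "qvel": joint speeds; "effort": joint torques, N m; "ee_pos": TCP position; "ee_rot": TCP orientation; "force": force on the tool from outside, world axes, zero at the start; "torque": the same for the moment, N m; "gripper_width": finger opening in mm; "gripper_force": force on a finger pad.
Only numpy, scipy, OpenCV 4.12 (cv2) and the standard library are available. Lean on these libraries where they do the work, as an engineer would, in place of code of your own. Each camera call takes 0.05 s, during which the arm holds its last target. There are 200 camera calls.

## Working session

There is one attempt and no reset: what is moved stays moved. The work goes in short steps, Python scripts to look and compute and a tool call to move; the robot and the scene stay as the last step left them, time stands still between calls to the robot, and variables do not carry over. Pictures are saved under pics/ and viewed, at most 10 in all, crops included, and the job is handed in when it is done.

Besides the shell and the picture viewer there is one more tool, called in YAML: its name, and indented under it one key for each argument. send_rows: Moves the arm, as the interface text tells. Its arguments: {"type":"object","properties":{"motion":{"type":"array"},"squeeze":{"type":"number"}},"required":["motion"]}

```bash
ls; mkdir -p pics; python3 - <<'E'
from workcell import env, eyes
import cv2,pickle
d={}
for n in("scene","top"):
    f=eyes.grab_frame(n); d[n]=f; cv2.imwrite(f"pics/{n}0.png",f["pixels"][:,:,::-1])
pickle.dump(d,open("f0.pkl","wb"))
s=env.state(); print(s)
E
```

```text
pics
{'time_s': 0.1, 'qpos': array([-6.87554795e+01,  1.83480636e+01,  8.97006437e+01,  2.97452369e-04,
        7.20427841e+01, -1.14536728e+00]), 'qvel': array([-0.00241444, -0.01628484, -0.10532518, -0.08871214,  0.04760025,
        0.09120785]), 'effort': array([-5.80706546e-04, -4.13332880e+01, -2.32509112e+01,  7.28117418e-02,
        4.21568099e-02, -3.97767246e-05]), 'ee_pos': array([ 218.86385837, -531.22491491,  213.1951709 ]), 'ee_rot': array([-1.79908533e+02, -2.11158893e-03,  2.23897942e+01]), 'force': array([ 0.29019561,  0.05641404, -0.33581108]), 'torque': array([-0.00726922, -0.03154242, -0.03339021]), 'gripper_force': 0.0, 'gripper_width': 90.94070593538264}
```

View pics/scene0.png

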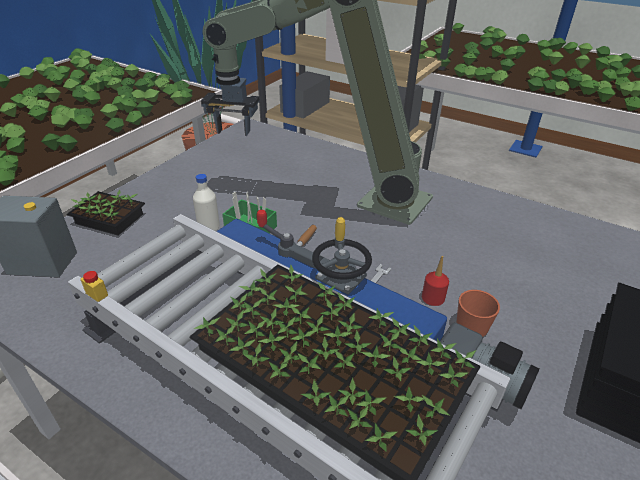

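View pics/top0.png

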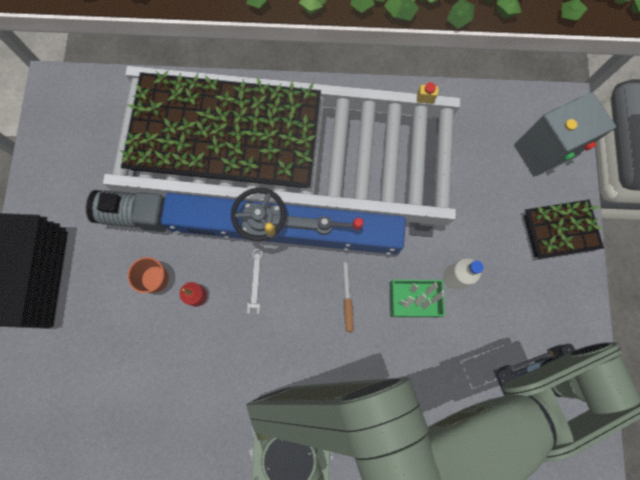

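The scene view shows the wheel with its yellow crank at (341,228) and the red knob at (262,216). In the top view the wheel is at (259,214), the crank at (269,229), the knob at (358,224) and the pivot at (324,224). The label box, spray bottle and dibber stand on the robot's side of the guard.

```bash
cat > h.py <<'E'
import numpy as np, cv2
def ray(f,u,v,z,):
    R,t=np.array(f["R"]),np.array(f["t"]); c=-R.T@t
    d=R.T@np.array([(u-f["cx"])/f["fx"],(v-f["cy"])/f["fy"],1.])
    return c+d*(z-c[2])/d[2]
def blob(f,lo,hi,box):
    h=cv2.cvtColor(f["pixels"],cv2.COLOR_RGB2HSV); m=cv2.inRange(h,lo,hi)
    k=np.zeros_like(m); a,b,c,d=box; k[b:d,a:c]=m[b:d,a:c]
    return k
E
python3 - <<'E'
import pickle; from h import *
d=pickle.load(open("f0.pkl","rb")); f=d["top"]
def cen(m):
    ys,xs=np.nonzero(m); return xs.mean(),ys.mean(),len(xs),xs.min(),xs.max(),ys.min(),ys.max()
np.set_printoptions(precision=1,suppress=True)
k=cen(blob(f,(0,150,80),(8,255,255),(345,210,372,240))); print("knob",k,ray(f,*k[:2],226))
y=cen(blob(f,(18,120,80),(35,255,255),(225,180,300,250))); print("crank",y,ray(f,*y[:2],270))
m=blob(f,(0,0,0),(180,255,60),(225,180,295,248))
c=max(cv2.findContours(m,cv2.RETR_EXTERNAL,cv2.CHAIN_APPROX_NONE)[0],key=len)
e=cv2.fitEllipse(cv2.convexHull(c)); print("rim",e,ray(f,*e[0],203))
b=blob(f,(100,120,60),(125,255,255),(150,180,415,260)); r=cv2.minAreaRect(cv2.findNonZero(b)); 
print("guard",[ray(f,*p,135)[:2] for p in cv2.boxPoints(r)])
print("hub324,223",ray(f,324,223,195))
f=d["scene"]
k=cen(blob(f,(0,150,80),(8,255,255),(250,200,275,232))); print("knob",k,ray(f,(k[3]+k[4])/2,k[5]+2,228))
y=cen(blob(f,(18,120,80),(35,255,255),(325,210,355,250))); print("crank",y,ray(f,(y[3]+y[4])/2,y[5]+2,272))
E
```

```text
knob (np.float64(358.0), np.float64(222.2), 35, np.int64(355), np.int64(361), np.int64(219), np.int64(226)) [ 561.6 -144.1  226. ]
crank (np.float64(269.125), np.float64(227.9875), 80, np.int64(265), np.int64(273), np.int64(223), np.int64(233)) [526.6  72.4 270. ]
rim ((258.50616455078125, 214.26199340820312), (51.42818069458008, 53.62788772583008), 70.4261245727539) [577.8 108.  203. ]
guard [array([544.5, 377.7]), array([647.3, 379. ]), array([ 607.9, -280.7]), array([ 506.6, -270.9])]
hub324,223 [564.  -60.1 195. ]
knob (np.float64(261.1485148514852), np.float64(216.9108910891089), 101, np.int64(257), np.int64(265), np.int64(210), np.int64(226)) [ 570.3 -142.4  228. ]
crank (np.float64(339.9183673469388), np.float64(228.6530612244898), 196, np.int64(335), np.int64(344), np.int64(217), np.int64(240)) [540.8  74.2 272. ]
```

send_rows:
  motion:
    - [0,0,0.12,0,0,0,0]
    - [0.1,0.1,0.25,0,0,0.2,0]
    - [0.692,0.77,0.25,0,0,1,0]
    - [0.692,0.77,0.25,0,0,1,0]
    - [0.692,0.77,0.25,0,0,1,0]
    - [0.692,0.77,0.25,0,0,1,0]
    - [0.692,0.77,0.25,0,0,1,0]
    - [0.692,0.77,0.25,0,0,1,0]
    - [0.692,0.77,0.25,0,0,1,0]
    - [0.692,0.77,0.25,0,0,1,0]
    - [0.692,0.77,0.25,0,0,1,0]
    - [0.692,0.77,0.25,0,0,1,0]
    - [0.692,0.77,0.25,0,0,1,0]

```text
time_s: 1.72
ee_pos: [564.2, -147.7, 339.0]
ee_rot: [-180.0, 0.0, 82.3]
force: [-0.0, 0.7, -0.5]
gripper_width: 45.8
gripper_force: 0.0
```

```bash
python3 - <<'E'
from workcell import env, eyes
import cv2,pickle
s=env.state();f=eyes.grab_frame("wrist"); cv2.imwrite("pics/w1.png",f["pixels"][:,:,::-1])
pickle.dump((s,f),open("w1.pkl","wb"))
print(s["time_s"],s["ee_pos"],s["ee_rot"],s["qpos"],s["force"],f["T_tool_cam"])
E
```

```text
1.725 [ 564.22662705 -147.70327337  339.03796785] [-1.79989639e+02  1.73334833e-02  8.22978986e+01] [-1.57887896e+01  1.63659261e+01  7.47644315e+01 -1.86221745e-02
  8.88774620e+01 -8.08632054e+00] [-0.0095262   0.70252091 -0.48066269] [[ 6.73841324e-04 -9.63275579e-01 -2.68513883e-01  7.59333898e+01]
 [ 9.99999762e-01  6.09191854e-04  3.24085768e-04  6.34380775e-02]
 [-1.48607436e-04 -2.68514037e-01  9.63275760e-01 -1.70546016e+02]
 [ 0.00000000e+00  0.00000000e+00  0.00000000e+00  1.00000000e+00]]
```

View pics/w1.png

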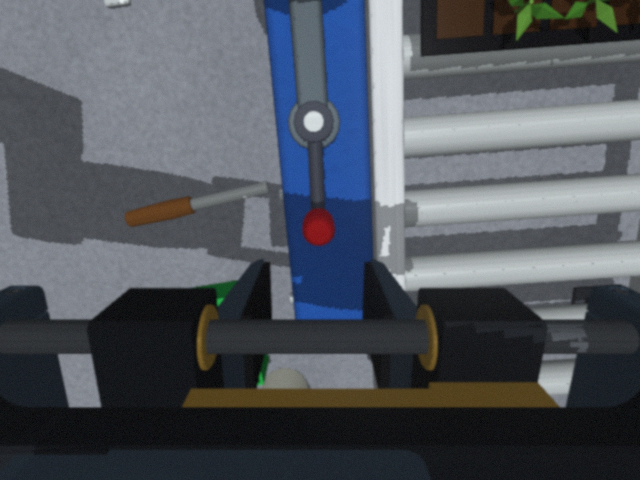

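The wrist view shows the knob at (319,226) and the pivot hub's bright cap at (313,121), with the guard running vertically.

```bash
cat >> h.py <<'E'
from scipy.spatial.transform import Rotation as Ro
def wray(s,f,u,v,z):
    T=np.array(f["T_tool_cam"]); R=Ro.from_euler('xyz',s["ee_rot"],degrees=True).as_matrix()
    c=R@T[:3,3]+s["ee_pos"]; d=R@T[:3,:3]@np.array([(u-f["cx"])/f["fx"],(v-f["cy"])/f["fy"],1.])
    return c+d*(z-c[2])/d[2]
E
python3 - <<'E'
import pickle; from h import *
s,f=pickle.load(open("w1.pkl","rb")); np.set_printoptions(precision=1,suppress=True)
m=blob(f,(0,150,140),(8,255,255),(290,195,350,260)); ys,xs=np.nonzero(m); print(xs.min(),xs.max(),ys.min(),ys.max())
print("knob",wray(s,f,xs.mean(),ys.mean(),226), wray(s,f,(xs.min()+xs.max())/2,ys.min(),228))
D=f["depth"];print(D[226,319],D[121,313])
T=np.array(f["T_tool_cam"]);R=Ro.from_euler('xyz',s["ee_rot"],degrees=True).as_matrix()
for u,v in((319,222),(313,121)):
    p=np.array([(u-f["cx"])/f["fx"],(v-f["cy"])/f["fy"],1.])*D[v,u]; print(R@(T[:3,:3]@p+T[:3,3])+s["ee_pos"])
E
```

```text
316 318 225 228
knob [ 565.3 -141.8  226. ] [ 565.5 -140.1  228. ]
290.62027 304.4679
[ 567.4 -138.   227.7]
[572.8 -61.4 190.5]
```

```bash
python3 - <<'E'
import pickle; from h import *
s,f=pickle.load(open("w1.pkl","rb")); np.set_printoptions(precision=1,suppress=True)
T=np.array(f["T_tool_cam"]);R=Ro.from_euler('xyz',s["ee_rot"],degrees=True).as_matrix()
D=f["depth"]; v,u=np.mgrid[:480,:640]
P=np.stack([(u-f["cx"])/f["fx"]*D,(v-f["cy"])/f["fy"]*D,D],-1)@(R@T[:3,:3]).T+R@T[:3,3]+s["ee_pos"]
def box(b,zl,zh):
    a,c,d,e=b; q=P[c:e,a:d].reshape(-1,3); q=q[(q[:,2]>zl)&(q[:,2]<zh)]; print(len(q),q.mean(0),q.min(0),q.max(0))
box((295,195,345,250),225,232)
box((285,90,345,150),186,200)
box((285,90,345,150),165,186)
E
```

```text
582 [ 565.5 -145.4  227.4] [ 554.2 -156.5  225. ] [ 576.6 -134.9  229.8]
346 [572.8 -61.3 190.2] [559.1 -75.4 186. ] [587.2 -46.8 193.3]
1062 [572.5 -63.6 184.1] [556.  -85.  175.6] [589.6 -44.6 186. ]
```

send_rows:
  motion:
    - [0.002,0.004,-0.1,0,0,0.047,0]
    - [0.002,0.004,-0.2,0,0,0.047,0]
    - [0.002,0.004,-0.275,0,0,0.047,0]
    - [0.002,0.004,-0.275,0,0,0.047,0]
    - [0.002,0.004,-0.275,0,0,0.047,0]
    - [0.002,0.004,-0.275,0,0,0.047,-1]
    - [0.002,0.004,-0.275,0,0,0.047,-1]
    - [0.002,0.004,-0.275,0,0,0.047,-1]
    - [0.002,0.004,-0.275,0,0,0.047,-1]
    - [0.002,0.004,-0.275,0,0,0.047,-1]
  squeeze: 15

```text
time_s: 3.02
ee_pos: [566.0, -144.9, 202.7]
ee_rot: [179.9, 0.0, 85.2]
force: [-1.7, -0.8, 5.1]
gripper_width: 26.0
gripper_force: 15.0
```

```bash
python3 - <<'E'
import numpy as np
a0=np.radians(4.9)
for i in range(1,21):
    a=min(i*4.5,80); A=a0+np.radians(a)
    d=85*np.array([-np.sin(A)+np.sin(a0),-np.cos(A)+np.cos(a0)])/500
    print(f"[{d[0]:.4f},{d[1]:.4f},0,0,0,{-a/60:.3f},-1],",end="")
E
```

```text
[-0.0132,0.0017,0,0,0,-0.075,-1],[-0.0263,0.0044,0,0,0,-0.150,-1],[-0.0391,0.0081,0,0,0,-0.225,-1],[-0.0516,0.0128,0,0,0,-0.300,-1],[-0.0637,0.0185,0,0,0,-0.375,-1],[-0.0753,0.0251,0,0,0,-0.450,-1],[-0.0864,0.0325,0,0,0,-0.525,-1],[-0.0968,0.0409,0,0,0,-0.600,-1],[-0.1065,0.0500,0,0,0,-0.675,-1],[-0.1155,0.0599,0,0,0,-0.750,-1],[-0.1237,0.0704,0,0,0,-0.825,-1],[-0.1310,0.0816,0,0,0,-0.900,-1],[-0.1375,0.0933,0,0,0,-0.975,-1],[-0.1430,0.1054,0,0,0,-1.050,-1],[-0.1475,0.1180,0,0,0,-1.125,-1],[-0.1511,0.1308,0,0,0,-1.200,-1],[-0.1536,0.1440,0,0,0,-1.275,-1],[-0.1548,0.1543,0,0,0,-1.333,-1],[-0.1548,0.1543,0,0,0,-1.333,-1],[-0.1548,0.1543,0,0,0,-1.333,-1],
```

send_rows:
  motion:
    - [-0.0132,0.0017,0,0,0,-0.075,-1]
    - [-0.0263,0.0044,0,0,0,-0.15,-1]
    - [-0.0391,0.0081,0,0,0,-0.225,-1]
    - [-0.0516,0.0128,0,0,0,-0.3,-1]
    - [-0.0637,0.0185,0,0,0,-0.375,-1]
    - [-0.0753,0.0251,0,0,0,-0.45,-1]
    - [-0.0864,0.0325,0,0,0,-0.525,-1]
    - [-0.0968,0.0409,0,0,0,-0.6,-1]
    - [-0.1065,0.05,0,0,0,-0.675,-1]
    - [-0.1155,0.0599,0,0,0,-0.75,-1]
    - [-0.1237,0.0704,0,0,0,-0.825,-1]
    - [-0.131,0.0816,0,0,0,-0.9,-1]
    - [-0.1375,0.0933,0,0,0,-0.975,-1]
    - [-0.143,0.1054,0,0,0,-1.0,-1]
    - [-0.1475,0.118,0,0,0,-1.0,-1]
    - [-0.1511,0.1308,0,0,0,-1.0,-1]
    - [-0.1536,0.144,0,0,0,-1.0,-1]
    - [-0.1545,0.151,0,0,0,-1.0,-1]

```text
time_s: 5.28
ee_pos: [488.7, -71.1, 202.2]
ee_rot: [179.7, 0.1, 25.2]
force: [-0.8, -8.0, 3.6]
gripper_width: 25.4
gripper_force: 15.0
```

send_rows:
  motion:
    - [0,0.004,0,0,0,-0.1,-1]
    - [0,0.008,0,0,0,-0.2,-1]
    - [0,0.01,0,0,0,-0.3,-1]

```text
time_s: 5.65
ee_pos: [492.5, -70.1, 202.2]
ee_rot: [179.2, -0.4, 7.2]
force: [8.0, -20.3, -5.5]
gripper_width: 25.6
gripper_force: 15.0
```

send_rows:
  motion:
    - [0,-0.008,0,0,0,0,0]
    - [0,-0.008,0,0,0,0,0]
    - [0,-0.008,0,0,0,0,0]
    - [0,-0.008,0.12,0,0,0,0]
    - [0,0.05,0.24,0,0,0,0]
    - [0.05,0.15,0.29,0,0,0,0]
    - [0.072,0.286,0.29,0,0,-0.1,0]
    - [0.072,0.286,0.29,0,0,-0.1,0]
    - [0.072,0.286,0.29,0,0,-0.1,0]
    - [0.072,0.286,0.29,0,0,-0.1,0]

```text
time_s: 6.9
ee_pos: [524.4, 77.8, 346.3]
ee_rot: [180.0, 0.0, 1.2]
force: [1.0, 0.9, -0.9]
gripper_width: 45.7
gripper_force: 0.0
```

```bash
python3 - <<'E'
from workcell import env, eyes
import cv2,pickle
from h import *
np.set_printoptions(precision=1,suppress=True)
s=env.state();f=eyes.grab_frame("wrist"); cv2.imwrite("pics/w2.png",f["pixels"][:,:,::-1])
pickle.dump((s,f),open("w2.pkl","wb"))
print(s["time_s"],s["ee_pos"],s["ee_rot"],s["qpos"],s["force"])
T=np.array(f["T_tool_cam"]);R=Ro.from_euler('xyz',s["ee_rot"],degrees=True).as_matrix()
D=f["depth"]; v,u=np.mgrid[:480,:640]
P=np.stack([(u-f["cx"])/f["fx"]*D,(v-f["cy"])/f["fy"]*D,D],-1)@(R@T[:3,:3]).T+R@T[:3,3]+s["ee_pos"]
ok=(D>0)&(abs(P[...,0]-578)<85)&(abs(P[...,1]-108)<85)
q=P[ok&(P[...,2]>267)&(P[...,2]<275)&(v<260)]; print("crank",len(q),q.mean(0),q.min(0),q.max(0))
q=P[ok&(P[...,2]>200)&(P[...,2]<208)].astype(np.float32); print("rim",len(q),q.min(0),q.max(0),cv2.minEnclosingCircle(q[:,:2]))
E
```

```text
6.9 [524.4  77.8 346.3] [180.    0.    1.2] [ 7.2 11.1 80.8 -0.  88.1 96. ] [ 1.   0.9 -0.9]
crank 545 [535.8  73.3 270.3] [525.5  63.9 267. ] [544.3  82.8 273.3]Traceback (most recent call last):
  File "<stdin>", line 13, in <module>
cv2.error: OpenCV(4.12.0) /io/opencv/modules/imgproc/src/shapedescr.cpp:201: error: (-215:Assertion failed) count >= 0 && (depth == CV_32F || depth == CV_32S) in function 'minEnclosingCircle'
```

View pics/w2.png

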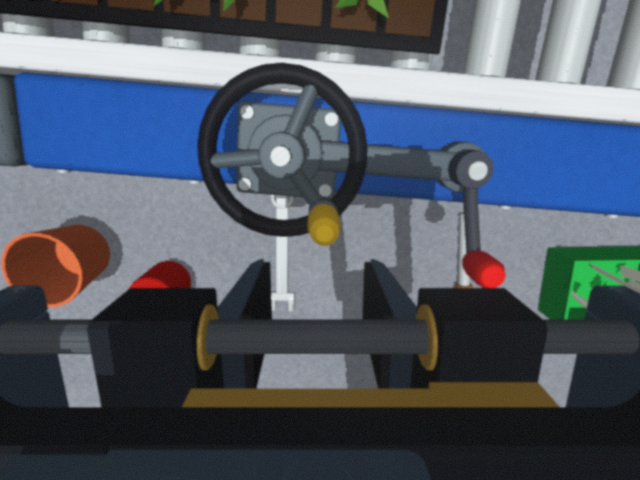

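The lever is open: its knob is at (484,268), pointing towards the robot. The crank is at (323,224) and the wheel hub at (281,155).

```bash
python3 - <<'E'
import pickle; from h import *
np.set_printoptions(precision=1,suppress=True)
s,f=pickle.load(open("w2.pkl","rb"))
T=np.array(f["T_tool_cam"]);R=Ro.from_euler('xyz',s["ee_rot"],degrees=True).as_matrix()
D=f["depth"]; v,u=np.mgrid[:480,:640]
P=np.stack([(u-f["cx"])/f["fx"]*D,(v-f["cy"])/f["fy"]*D,D],-1)@(R@T[:3,:3]).T+R@T[:3,3]+s["ee_pos"]
ok=(D>0)&(abs(P[...,0]-582)<90)&(abs(P[...,1]-108)<90)&(v<250)
q=P[ok&(P[...,2]>198)&(P[...,2]<210)]; 
rr=np.hypot(q[:,0]-581,q[:,1]-108); q=np.ascontiguousarray(q[(rr>50)&(rr<90)][:,:2],dtype=np.float32).reshape(-1,1,2); print(len(q),cv2.minEnclosingCircle(q))
q=P[ok&(P[...,2]>214)&(P[...,2]<225)]; q=q[np.hypot(q[:,0]-581,q[:,1]-108)<25]; print("hub",q.mean(0))
m=ok&(P[...,2]>268)&(P[...,2]<275); print("crank",P[m].mean(0),P[m].min(0),P[m].max(0))
E
```

```text
8708 ((583.56787109375, 108.4229965209961), 71.49919891357422)
hub [583.7 108.2 218.6]
crank [535.6  73.3 270.7] [526.5  64.  268. ] [543.8  82.1 273.3]
```

send_rows:
  motion:
    - [0.022,-0.009,-0.02,0,0,0,0]
    - [0.022,-0.009,-0.12,0,0,0,0]
    - [0.022,-0.009,-0.236,0,0,0,0]
    - [0.022,-0.009,-0.236,0,0,0,0]
    - [0.022,-0.009,-0.236,0,0,0,0]
    - [0.022,-0.009,-0.236,0,0,0,-1]
    - [0.022,-0.009,-0.236,0,0,0,-1]
    - [0.022,-0.009,-0.236,0,0,0,-1]
    - [0.022,-0.009,-0.236,0,0,0,-1]
    - [0.022,-0.009,-0.236,0,0,0,-1]
  squeeze: 40

```text
time_s: 8.2
ee_pos: [536.6, 73.9, 230.1]
ee_rot: [179.9, -0.2, 1.2]
force: [0.1, -2.6, 6.8]
gripper_width: 23.8
gripper_force: 40.0
```

```bash
cat > c.py <<'E'
import numpy as np,sys
from workcell import env
s=env.state(); C=np.array([583.6,108.3]); v=s["ee_pos"][:2]-C; a=np.arctan2(v[1],v[0])
t=np.array([np.sin(a),-np.cos(a)]); F=s["force"]
print("t",s["time_s"],"r",np.hypot(*v).round(1),"ang",np.degrees(a).round(1),"Ftan",(F[:2]@t).round(2),"Frad",(F[:2]@v/60).round(2),F.round(1),s["ee_pos"].round(1),s["gripper_width"].round(1))
a0=np.radians(float(sys.argv[1])); n=int(sys.argv[2]); st=float(sys.argv[3]); b0=np.radians(float(sys.argv[4])) if len(sys.argv)>4 else a0
print(",".join("[%.4f,%.4f,0,0,0,0,-1]"%tuple(.12*(np.array([np.cos(a0-i*st)-np.cos(b0),np.sin(a0-i*st)-np.sin(b0)]))) for i in range(1,n+1)), "end",np.degrees(a0-n*st)%360)
E
python3 c.py -143.9 12 0.15
```

```text
Traceback (most recent call last):
  File "c.py", line 5, in <module>
    print("t",s["time_s"],"r",np.hypot(*v).round(1),"ang",np.degrees(a).round(1),"Ftan",(F[:2]@t).round(2),"Frad",(F[:2]@v/60).round(2),F.round(1),s["ee_pos"].round(1),s["gripper_width"].round(1))
                                                                                                                                                                        ^^^^^^^^^^^^^^^^^^^^^^^^
AttributeError: 'float' object has no attribute 'round'
```

```bash
sed -i 's/s\["gripper_width"\].round(1)/s["gripper_width"]/' c.py; python3 c.py -143.9 12 0.15
```

```text
t 8.2 r 58.2 ang -143.8 Ftan -2.15 Frad 1.45 [ 0.1 -2.6  6.8] [536.6  73.9 230.1] 23.841029936732337
[-0.0095,0.0153,0,0,0,0,-1],[-0.0166,0.0318,0,0,0,0,-1],[-0.0211,0.0492,0,0,0,0,-1],[-0.0230,0.0671,0,0,0,0,-1],[-0.0222,0.0851,0,0,0,0,-1],[-0.0187,0.1027,0,0,0,0,-1],[-0.0126,0.1196,0,0,0,0,-1],[-0.0041,0.1355,0,0,0,0,-1],[0.0067,0.1498,0,0,0,0,-1],[0.0196,0.1624,0,0,0,0,-1],[0.0341,0.1730,0,0,0,0,-1],[0.0501,0.1812,0,0,0,0,-1] end 112.96759687645184
```

send_rows:
  motion:
    - [-0.0095,0.0153,0,0,0,0,-1]
    - [-0.0166,0.0318,0,0,0,0,-1]
    - [-0.0211,0.0492,0,0,0,0,-1]
    - [-0.023,0.0671,0,0,0,0,-1]
    - [-0.0222,0.0851,0,0,0,0,-1]
    - [-0.0187,0.1027,0,0,0,0,-1]
    - [-0.0126,0.1196,0,0,0,0,-1]
    - [-0.0041,0.1355,0,0,0,0,-1]
    - [0.0067,0.1498,0,0,0,0,-1]
    - [0.0196,0.1624,0,0,0,0,-1]
    - [0.0341,0.173,0,0,0,0,-1]
    - [0.0501,0.1812,0,0,0,0,-1]

```text
time_s: 9.7
ee_pos: [561.9, 163.3, 230.1]
ee_rot: [179.8, -0.2, 1.2]
force: [0.2, -6.9, 7.4]
gripper_width: 23.9
gripper_force: 40.0
```

```bash
python3 c.py 112.97 14 0.15
```

```text
t 9.7 r 59.1 ang 111.5 Ftan -2.31 Frad -6.4 [ 0.2 -6.9  7.4] [561.9 163.3 230.1] 23.87016609016336
[0.0170,0.0058,0,0,0,0,-1],[0.0347,0.0089,0,0,0,0,-1],[0.0527,0.0094,0,0,0,0,-1],[0.0706,0.0071,0,0,0,0,-1],[0.0879,0.0023,0,0,0,0,-1],[0.1043,-0.0051,0,0,0,0,-1],[0.1194,-0.0149,0,0,0,0,-1],[0.1328,-0.0268,0,0,0,0,-1],[0.1444,-0.0406,0,0,0,0,-1],[0.1537,-0.0560,0,0,0,0,-1],[0.1607,-0.0725,0,0,0,0,-1],[0.1651,-0.0900,0,0,0,0,-1],[0.1668,-0.1079,0,0,0,0,-1],[0.1658,-0.1258,0,0,0,0,-1] end 352.6488630225271
```

send_rows:
  motion:
    - [0.017,0.0058,0,0,0,0,-1]
    - [0.0347,0.0089,0,0,0,0,-1]
    - [0.0527,0.0094,0,0,0,0,-1]
    - [0.0706,0.0071,0,0,0,0,-1]
    - [0.0879,0.0023,0,0,0,0,-1]
    - [0.1043,-0.0051,0,0,0,0,-1]
    - [0.1194,-0.0149,0,0,0,0,-1]
    - [0.1328,-0.0268,0,0,0,0,-1]
    - [0.1444,-0.0406,0,0,0,0,-1]
    - [0.1537,-0.056,0,0,0,0,-1]
    - [0.1607,-0.0725,0,0,0,0,-1]
    - [0.1651,-0.09,0,0,0,0,-1]
    - [0.1668,-0.1079,0,0,0,0,-1]
    - [0.1658,-0.1258,0,0,0,0,-1]

```text
time_s: 11.45
ee_pos: [645.7, 103.4, 230.2]
ee_rot: [-179.8, -0.3, 1.2]
force: [3.7, 2.5, 5.3]
gripper_width: 23.5
gripper_force: 40.0
```

```bash
python3 c.py -7.35 14 0.15
```

```text
t 11.45 r 62.3 ang -4.5 Ftan -2.74 Frad 3.64 [3.7 2.5 5.3] [645.7 103.4 230.2] 23.518445812379344
[-0.0036,-0.0176,0,0,0,0,-1],[-0.0099,-0.0345,0,0,0,0,-1],[-0.0185,-0.0502,0,0,0,0,-1],[-0.0295,-0.0645,0,0,0,0,-1],[-0.0424,-0.0770,0,0,0,0,-1],[-0.0571,-0.0874,0,0,0,0,-1],[-0.0731,-0.0955,0,0,0,0,-1],[-0.0902,-0.1011,0,0,0,0,-1],[-0.1079,-0.1041,0,0,0,0,-1],[-0.1259,-0.1045,0,0,0,0,-1],[-0.1437,-0.1021,0,0,0,0,-1],[-0.1610,-0.0971,0,0,0,0,-1],[-0.1773,-0.0895,0,0,0,0,-1],[-0.1923,-0.0796,0,0,0,0,-1] end 232.32886302252712
```

send_rows:
  motion:
    - [-0.0036,-0.0176,0,0,0,0,-1]
    - [-0.0099,-0.0345,0,0,0,0,-1]
    - [-0.0185,-0.0502,0,0,0,0,-1]
    - [-0.0295,-0.0645,0,0,0,0,-1]
    - [-0.0424,-0.077,0,0,0,0,-1]
    - [-0.0571,-0.0874,0,0,0,0,-1]
    - [-0.0731,-0.0955,0,0,0,0,-1]
    - [-0.0902,-0.1011,0,0,0,0,-1]
    - [-0.1079,-0.1041,0,0,0,0,-1]
    - [-0.1259,-0.1045,0,0,0,0,-1]
    - [-0.1437,-0.1021,0,0,0,0,-1]
    - [-0.161,-0.0971,0,0,0,0,-1]
    - [-0.1773,-0.0895,0,0,0,0,-1]
    - [-0.1923,-0.0796,0,0,0,0,-1]

```text
time_s: 13.2
ee_pos: [548.3, 61.3, 230.1]
ee_rot: [179.9, -0.2, 1.2]
force: [0.6, -3.0, 7.4]
gripper_width: 23.8
gripper_force: 40.0
```

```bash
python3 c.py 232.33 14 0.15
```

```text
t 13.2 r 58.7 ang -126.9 Ftan -2.32 Frad 2.02 [ 0.6 -3.   7.4] [548.3  61.3 230.1] 23.753359699047
[-0.0134,0.0120,0,0,0,0,-1],[-0.0248,0.0259,0,0,0,0,-1],[-0.0340,0.0414,0,0,0,0,-1],[-0.0408,0.0580,0,0,0,0,-1],[-0.0451,0.0755,0,0,0,0,-1],[-0.0467,0.0934,0,0,0,0,-1],[-0.0455,0.1113,0,0,0,0,-1],[-0.0418,0.1289,0,0,0,0,-1],[-0.0354,0.1457,0,0,0,0,-1],[-0.0266,0.1614,0,0,0,0,-1],[-0.0156,0.1756,0,0,0,0,-1],[-0.0025,0.1880,0,0,0,0,-1],[0.0122,0.1983,0,0,0,0,-1],[0.0284,0.2062,0,0,0,0,-1] end 112.00886302252712
```

Still slack after 6 rad; continuing.

send_rows:
  motion:
    - [-0.0134,0.012,0,0,0,0,-1]
    - [-0.0248,0.0259,0,0,0,0,-1]
    - [-0.034,0.0414,0,0,0,0,-1]
    - [-0.0408,0.058,0,0,0,0,-1]
    - [-0.0451,0.0755,0,0,0,0,-1]
    - [-0.0467,0.0934,0,0,0,0,-1]
    - [-0.0455,0.1113,0,0,0,0,-1]
    - [-0.0418,0.1289,0,0,0,0,-1]
    - [-0.0354,0.1457,0,0,0,0,-1]
    - [-0.0266,0.1614,0,0,0,0,-1]
    - [-0.0156,0.1756,0,0,0,0,-1]
    - [-0.0025,0.188,0,0,0,0,-1]
    - [0.0122,0.1983,0,0,0,0,-1]
    - [0.0284,0.2062,0,0,0,0,-1]

```text
time_s: 14.95
ee_pos: [561.8, 163.2, 230.1]
ee_rot: [179.7, -0.0, 1.2]
force: [-2.0, -6.7, 9.4]
gripper_width: 23.5
gripper_force: 40.0
```

```bash
python3 c.py 112.01 14 0.15
```

```text
t 14.95 r 59.1 ang 111.6 Ftan -4.34 Frad -5.43 [-2.  -6.7  9.4] [561.8 163.2 230.1] 23.499015919498255
[0.0171,0.0055,0,0,0,0,-1],[0.0349,0.0083,0,0,0,0,-1],[0.0529,0.0085,0,0,0,0,-1],[0.0707,0.0060,0,0,0,0,-1],[0.0879,0.0008,0,0,0,0,-1],[0.1042,-0.0069,0,0,0,0,-1],[0.1191,-0.0169,0,0,0,0,-1],[0.1324,-0.0290,0,0,0,0,-1],[0.1437,-0.0430,0,0,0,0,-1],[0.1528,-0.0585,0,0,0,0,-1],[0.1594,-0.0752,0,0,0,0,-1],[0.1635,-0.0927,0,0,0,0,-1],[0.1650,-0.1107,0,0,0,0,-1],[0.1637,-0.1286,0,0,0,0,-1] end 351.68886302252713
```

send_rows:
  motion:
    - [0.0171,0.0055,0,0,0,0,-1]
    - [0.0349,0.0083,0,0,0,0,-1]
    - [0.0529,0.0085,0,0,0,0,-1]
    - [0.0707,0.006,0,0,0,0,-1]
    - [0.0879,0.0008,0,0,0,0,-1]

```text
time_s: 15.58
ee_pos: [603.5, 165.5, 230.1]
ee_rot: [180.0, 0.2, 1.2]
force: [-8.0, -1.2, 10.9]
gripper_width: 23.5
gripper_force: 40.0
```

```bash
python3 c.py 69.04 4 0.15
```

```text
t 15.575 r 60.6 ang 70.8 Ftan -7.15 Frad -3.81 [-8.  -1.2 10.9] [603.5 165.5 230.1] 23.489528353097587
[0.0163,-0.0077,0,0,0,0,-1],[0.0312,-0.0177,0,0,0,0,-1],[0.0445,-0.0298,0,0,0,0,-1],[0.0558,-0.0438,0,0,0,0,-1] end 34.662532292150615
```

send_rows:
  motion:
    - [0.0163,-0.0077,0,0,0,0,-1]
    - [0.0312,-0.0177,0,0,0,0,-1]
    - [0.0445,-0.0298,0,0,0,0,-1]
    - [0.0558,-0.0438,0,0,0,0,-1]

```text
time_s: 16.08
ee_pos: [631.8, 146.7, 230.2]
ee_rot: [-179.7, 0.2, 1.2]
force: [-6.2, 7.0, 8.3]
gripper_width: 23.8
gripper_force: 40.0
```

```bash
python3 c.py 34.66 3 0.15
```

```text
t 16.075 r 61.6 ang 38.5 Ftan -9.34 Frad -0.47 [-6.2  7.   8.3] [631.8 146.7 230.2] 23.808402390622497
[0.0091,-0.0155,0,0,0,0,-1],[0.0158,-0.0322,0,0,0,0,-1],[0.0199,-0.0497,0,0,0,0,-1] end 8.876899219112952
```

send_rows:
  motion:
    - [0.0091,-0.0155,0,0,0,0,-1]
    - [0.0158,-0.0322,0,0,0,0,-1]
    - [0.0199,-0.0497,0,0,0,0,-1]
    - [0.0213,-0.0677,0,0,0,0,-1]

```text
time_s: 16.58
ee_pos: [645.4, 115.1, 230.3]
ee_rot: [-179.4, -0.3, 1.3]
force: [1.5, 11.6, 5.5]
gripper_width: 23.8
gripper_force: 40.0
```

```bash
python3 c.py 0.28 3 0.08
```

```text
t 16.575 r 62.2 ang 6.2 Ftan -11.37 Frad 2.88 [ 1.5 11.6  5.5] [645.4 115.1 230.3] 23.77686733232927
[-0.0003,-0.0096,0,0,0,0,-1],[-0.0014,-0.0191,0,0,0,0,-1],[-0.0033,-0.0285,0,0,0,0,-1] end 346.52901291686027
```

send_rows:
  motion:
    - [-0.0003,-0.0096,0,0,0,0,-1]
    - [-0.0014,-0.0191,0,0,0,0,-1]

```text
time_s: 16.82
ee_pos: [645.7, 105.4, 230.3]
ee_rot: [-179.5, -0.4, 1.3]
force: [4.2, 12.2, 5.3]
gripper_width: 23.7
gripper_force: 40.0
```

```bash
python3 c.py -8.9 1 0.08
```

```text
t 16.825 r 62.2 ang -2.6 Ftan -12.36 Frad 3.78 [ 4.2 12.2  5.3] [645.7 105.4 230.3] 23.714255641487828
[-0.0019,-0.0094,0,0,0,0,-1] end 346.5163376389534
```

send_rows:
  motion:
    - [0,0.008,0,0,0,0,0]
    - [0,0.008,0,0,0,0,0]
    - [0,0.008,0,0,0,0,0]
    - [0,0.008,0.1,0,0,0,0]
    - [0,0.008,0.2,0,0,0,0]
    - [-0.1,-0.1,0.2,0,0,0.05,0]
    - [-0.2,-0.22,0.2,0,0,0.085,0]
    - [-0.308,-0.34,0.2,0,0,0.085,0]
    - [-0.308,-0.34,0.2,0,0,0.085,0]
    - [-0.308,-0.34,0.2,0,0,0.085,0]
    - [-0.308,-0.34,0.2,0,0,0.085,0]

```text
time_s: 18.2
ee_pos: [489.8, -69.5, 328.5]
ee_rot: [-180.0, -0.0, 6.3]
force: [0.5, 0.7, -0.4]
gripper_width: 45.7
gripper_force: 0.0
```

```bash
python3 - <<'E'
from workcell import env, eyes
import cv2
from h import *
np.set_printoptions(precision=1,suppress=True)
s=env.state();f=eyes.grab_frame("wrist"); cv2.imwrite("pics/w3.png",f["pixels"][:,:,::-1])
print(s["time_s"],s["ee_pos"],s["ee_rot"],s["force"])
T=np.array(f["T_tool_cam"]);R=Ro.from_euler('xyz',s["ee_rot"],degrees=True).as_matrix()
D=f["depth"]; v,u=np.mgrid[:480,:640]
P=np.stack([(u-f["cx"])/f["fx"]*D,(v-f["cy"])/f["fy"]*D,D],-1)@(R@T[:3,:3]).T+R@T[:3,3]+s["ee_pos"]
ok=(D>0)&(v<270)
for n,c,zl,zh in(("knob",(488,-71),225,232),("hub",(573,-62),186,200),("crank",(645,105),267,275)):
    q=P[ok&(np.hypot(P[...,0]-c[0],P[...,1]-c[1])<30)&(P[...,2]>zl)&(P[...,2]<zh)]; print(n,len(q),q.mean(0) if len(q) else 0)
E
```

```text
18.2 [489.8 -69.5 328.5] [-180.    -0.     6.3] [ 0.5  0.7 -0.4]
knob 619 [489.3 -70.4 227.3]
hub 362 [573.2 -61.3 190.3]
crank 0 0
```

View pics/w3.png

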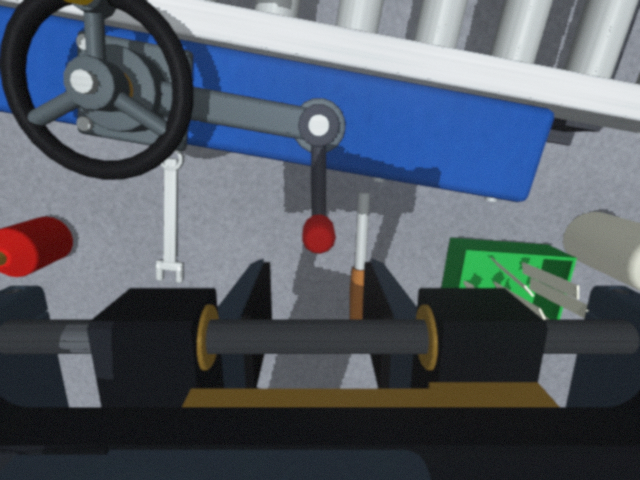

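The wheel's crank is now on the roller side at (80,3). The lever knob is at (319,232), centred between the fingers, and the pivot is at (319,124).

send_rows:
  motion:
    - [0,-0.001,-0.1,0,0,0,0]
    - [0,-0.001,-0.2,0,0,0,0]
    - [0,-0.001,-0.251,0,0,0,0]
    - [0,-0.001,-0.251,0,0,0,0]
    - [0,-0.001,-0.251,0,0,0,0]
    - [0,-0.001,-0.251,0,0,0,-1]
    - [0,-0.001,-0.251,0,0,0,-1]
    - [0,-0.001,-0.251,0,0,0,-1]
    - [0,-0.001,-0.251,0,0,0,-1]
  squeeze: 15

```text
time_s: 19.38
ee_pos: [490.2, -70.7, 203.8]
ee_rot: [179.9, -0.1, 6.3]
force: [0.6, -2.4, 4.1]
gripper_width: 25.8
gripper_force: 15.0
```

```bash
python3 - <<'E'
import numpy as np
a0=np.radians(83.8)
for i in range(1,19):
    a=i*4.5; A=a0-np.radians(a)
    d=85*np.array([-np.sin(A)+np.sin(a0),-np.cos(A)+np.cos(a0)])/500
    print(f"[{d[0]:.4f},{d[1]:.4f},0,0,0,{min(a/60,1):.3f},-1],",end="")
E
```

```text
[0.0020,-0.0132,0,0,0,0.075,-1],[0.0050,-0.0262,0,0,0,0.150,-1],[0.0090,-0.0389,0,0,0,0.225,-1],[0.0139,-0.0513,0,0,0,0.300,-1],[0.0199,-0.0633,0,0,0,0.375,-1],[0.0268,-0.0747,0,0,0,0.450,-1],[0.0345,-0.0856,0,0,0,0.525,-1],[0.0431,-0.0958,0,0,0,0.600,-1],[0.0524,-0.1054,0,0,0,0.675,-1],[0.0625,-0.1141,0,0,0,0.750,-1],[0.0732,-0.1221,0,0,0,0.825,-1],[0.0845,-0.1292,0,0,0,0.900,-1],[0.0964,-0.1353,0,0,0,0.975,-1],[0.1086,-0.1406,0,0,0,1.000,-1],[0.1213,-0.1448,0,0,0,1.000,-1],[0.1342,-0.1480,0,0,0,1.000,-1],[0.1474,-0.1503,0,0,0,1.000,-1],[0.1607,-0.1514,0,0,0,1.000,-1],
```

send_rows:
  motion:
    - [0.002,-0.0132,0,0,0,0.075,-1]
    - [0.005,-0.0262,0,0,0,0.15,-1]
    - [0.009,-0.0389,0,0,0,0.225,-1]
    - [0.0139,-0.0513,0,0,0,0.3,-1]
    - [0.0199,-0.0633,0,0,0,0.375,-1]
    - [0.0268,-0.0747,0,0,0,0.45,-1]
    - [0.0345,-0.0856,0,0,0,0.525,-1]
    - [0.0431,-0.0958,0,0,0,0.6,-1]
    - [0.0524,-0.1054,0,0,0,0.675,-1]
    - [0.0625,-0.1141,0,0,0,0.75,-1]
    - [0.0732,-0.1221,0,0,0,0.825,-1]
    - [0.0845,-0.1292,0,0,0,0.9,-1]
    - [0.0964,-0.1353,0,0,0,0.975,-1]
    - [0.1086,-0.1406,0,0,0,1.0,-1]
    - [0.1213,-0.1448,0,0,0,1.0,-1]
    - [0.1342,-0.148,0,0,0,1.0,-1]
    - [0.1474,-0.1503,0,0,0,1.0,-1]

```text
time_s: 21.5
ee_pos: [560.1, -145.5, 203.4]
ee_rot: [-179.6, 0.2, 66.4]
force: [-9.0, -1.6, 7.6]
gripper_width: 25.3
gripper_force: 15.0
```

send_rows:
  motion:
    - [0.007,-0.0008,0,0,0,0.12,-1]
    - [0.0133,-0.001,0,0,0,0.24,-1]
    - [0.0133,-0.001,0,0,0,0.3,-1]

```text
time_s: 21.88
ee_pos: [567.9, -143.8, 203.4]
ee_rot: [-179.7, -0.2, 84.4]
force: [-4.9, 5.4, 7.2]
gripper_width: 25.8
gripper_force: 15.0
```

send_rows:
  motion:
    - [0.006,0,0,0,0,0,-1]
    - [0.01,0,0,0,0,0,-1]
    - [0.01,0,0,0,0,0,-1]

```text
time_s: 22.25
ee_pos: [567.9, -143.7, 203.2]
ee_rot: [-179.1, -0.2, 84.3]
force: [-17.4, 4.0, 12.8]
gripper_width: 25.5
gripper_force: 15.0
```

At the stop: no motion and 17 N. Next I relax, release and lift off, then check.

send_rows:
  motion:
    - [-0.009,0,0,0,0,0,0]
    - [-0.009,0,0,0,0,0,0]
    - [-0.009,0,0,0,0,0,0]
    - [-0.009,0,0.1,0,0,0,0]
    - [-0.009,0,0.2,0,0,0,0]
    - [-0.009,0,0.28,0,0,0,0]
    - [-0.009,0,0.28,0,0,0,0]
    - [-0.009,0,0.28,0,0,0,0]

```text
time_s: 23.25
ee_pos: [570.3, -145.6, 341.8]
ee_rot: [-179.9, -0.0, 84.3]
force: [-0.2, -0.1, -0.5]
gripper_width: 45.4
gripper_force: 0.0
```

```bash
python3 - <<'E'
from workcell import env, eyes
import cv2
from h import *
np.set_printoptions(precision=2,suppress=True)
s=env.state();f=eyes.grab_frame("wrist"); cv2.imwrite("pics/w4.png",f["pixels"][:,:,::-1])
print(s["time_s"],s["ee_pos"],s["ee_rot"],s["force"])
T=np.array(f["T_tool_cam"]);R=Ro.from_euler('xyz',s["ee_rot"],degrees=True).as_matrix()
D=f["depth"]; v,u=np.mgrid[:480,:640]
P=np.stack([(u-f["cx"])/f["fx"]*D,(v-f["cy"])/f["fy"]*D,D],-1)@(R@T[:3,:3]).T+R@T[:3,3]+s["ee_pos"]
for n,c,zl,zh in(("knob",(567,-145),225,232),("hub",(573,-62),186,200)):
    q=P[(D>0)&(v<270)&(np.hypot(P[...,0]-c[0],P[...,1]-c[1])<30)&(P[...,2]>zl)&(P[...,2]<zh)]; print(n,len(q),q.mean(0))
E
```

```text
23.25 [ 570.31 -145.62  341.85] [-179.92   -0.02   84.31] [-0.18 -0.11 -0.49]
knob 560 [ 567.58 -145.51  227.41]
hub 345 [572.74 -61.14 190.21]
```

View pics/w4.png

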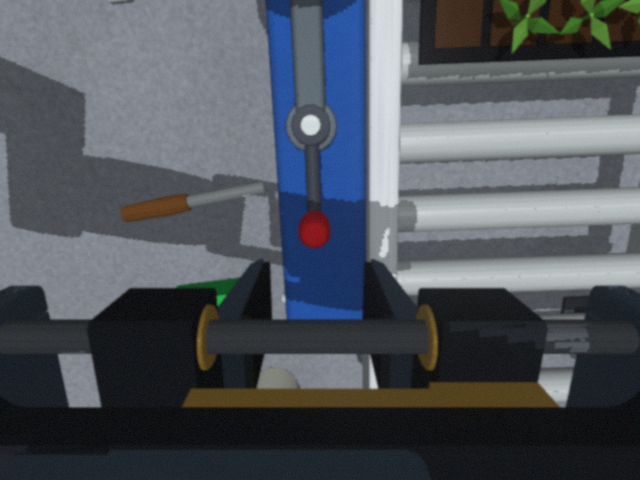

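The lever lies along the guard, with the knob at (314,229) and the pivot at (311,125), tilted 3.5° like the guard itself. The knob is past where it started, so the lever is fully clamped. The gripper is clear and the tray and dibber haven't moved.

```bash
python3 -c "
from workcell import env
print(env.job_done())"
```

```text
the job is handed in; nothing more can be done
None
```

The job is handed in: I opened the lock lever, wound the wheel clockwise until the handle read about 12.4 N while turning, swung the lever back to its stop and moved the gripper clear at 23 s.

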